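Close the microscope slide case

TASK

Close the open slide case on the bench: first push its upright metal flap over until it lies flat on the slides, and only then push the cover over until it is fully shut on top. Push with the fingertips or the outside of the fingers, grip nothing, and leave the bottle, the objective and the jar standing where they are.

Things in the scene. Friction and masses are not known exactly. Their poses are not given: they have to be found in the camera images.
- case: Grey plastic slide case, fixed to the bench: an open-topped box 190 mm along its x, 180 mm along its y, 50 mm high, holding two rows of glass slides whose tops are 34 mm above the bench. Origin: centre of its underside on the bench. z is up, +y points to the side with the cover's hinge, -y to the side with the flap's hinge. It is turned about the vertical by up to 0.5 rad (at zero its axes are the world's).
- cover (a joint): Angle of the case's cover, rad: 0 = shut flat on the case, 1.57 = standing upright, up to 2.1 = leaning back outwards; it starts standing open at 1.6 to 1.95. The cover is a grey plastic plate 190 mm along the hinge, 180 mm wide, 10 mm thick, with a small tab (50 mm long, standing out 9 mm) in the middle of its free edge. The hinge is stiff: the cover stays at whatever angle it is left, and about 2 to 4 N at its free edge moves it.
- cover_hinge (a point): Middle of the cover's hinge line (along the case's x), 50.5 mm above the bench on the case's +y rim. Its frame turns with the cover: x along the hinge, -y runs from the hinge to the cover's free edge (180 mm), z is the normal from the underside (z = 0, looking into the case when shut) to the outer face (z = 10 mm, the top when shut).
- cover_edge (a point): Middle of the cover's free edge on its outer face, 180 mm from the hinge.
- flap (a joint): Angle of the retainer flap, rad: 0 = lying flat over the slides inside the case, 1.57 = standing upright, at most 1.9; it starts upright at 1.3 to 1.75. The flap is a plain steel plate, 165 mm along the hinge, 120 mm wide, 4 mm thick, and fits down between the case's walls: when flat its top is 43 mm above the bench, 7 mm below the rim. Its hinge is stiff: it stays where it is left, and about 1 N at its free edge moves it.
- flap_hinge (a point): Middle of the flap's hinge line (along the case's x), 39 mm above the bench and 10 mm inside the case's -y rim. Its frame turns with the flap: x along the hinge, +y runs from the hinge to the flap's free edge (120 mm), z is the normal from its underside (z = 0) to its outer face (z = 4 mm, the top when flat; it looks to the outside of the case, -y, when upright).
- flap_edge (a point): Middle of the flap's free edge on its outer face, 120 mm from the hinge.
- bottle: Loose small amber glass bottle with white cap, 48 mm diameter, 92 mm tall, standing beside the case; to be left alone. Origin: centre of its base.
- objective: Loose steel microscope objective standing on its wide end, 34 mm diameter, 48 mm tall; to be left alone. Origin: centre of its base.
- jar: Loose glass jar with black lid, 54 mm diameter, 65 mm tall; to be left alone. Origin: centre of its base. The three loose things stand 155 to 205 mm from the case's centre, in any order, two beside its -y side and one beyond its +x end; nothing stands on its +y side.

How it is judged (in metres and radians):
On the way:
1. the flap lies flat (within 0.08 rad) while the cover is still well open (above 0.8 rad) (value of joint flap below 0.08 rad and value of joint cover above 0.8 rad), for 0.2 s.
At the end, for the whole second after the job is handed in: The flap lies flat (joint below 0.08 rad), the cover is fully shut over it (joint below 0.04 rad), both at rest, and the bottle, objective and jar are each within 20 mm of where they stood (value of joint flap below 0.08 rad and value of joint cover below 0.04 rad and velocity of joint cover between -0.05 and 0.05 rad/s and velocity of joint flap between -0.05 and 0.05 rad/s and distance of each of bottle, objective, jar from where it was at the start of the episode below 0.02 m); the robot touches nothing.
It fails at once if the cover is brought down onto the flap while the flap still stands up (cover below 0.35 rad with the flap above 0.25 rad) (value of joint cover below 0.35 rad and value of joint flap above 0.25 rad).
It fails at once if the cover is taken between the fingers (x of the grasp point in the frame of cover_hinge between -0.095 and 0.095 m and y of the grasp point in the frame of cover_hinge between -0.18 and -0.005 m and z of the grasp point in the frame of cover_hinge between 0 and 0.01 m).
It fails at once if the flap is taken between the fingers (x of the grasp point in the frame of flap_hinge between -0.0825 and 0.0825 m and y of the grasp point in the frame of flap_hinge between 0.005 and 0.12 m and z of the grasp point in the frame of flap_hinge between 0 and 0.004 m).
It fails at once if the bottle, objective or jar is lifted, knocked over or moved more than 20 mm (distance of any of bottle, objective, jar from where it was at the start of the episode above 0.02 m or angle between any of bottle, objective, jar's own z axis and vertical above 0.5 rad).
It also fails if it takes over 64 s, if anything falls off the work surface, if the arm or the gripper's body presses on something with over 40 N, if the wrist force passes 120 N, or if a joint passes its speed limit or range.

ROBOT

A 6-joint arm with a two-finger parallel gripper is mounted at the origin on the work surface. World frame = base frame: x ahead of the robot, y to its left, z up, the work surface at z = 0. Lengths are in mm, angles in rad, forces in N, time in s.
With the tool pointing down it reaches from about 350 to 875 mm from the base axis. Payload 4.2 kg.
Tool frame: the origin (TCP) lies midway between the tips of the shut fingers; the grasp point (between the pads) lies 19 mm behind it (arm.grasp_offset is the distance from the TCP to the grasp point, in mm); z points along the fingers, y is the direction in which the jaws open and shut (so a half turn about z gives the same grasp; the last joint's range is limited). The gripper opens to 85 mm and grips with 20 to 120 N. Pads are 22 mm wide; open, the fingers measure 114 mm over their backs; the gripper's body (76 mm by 85 mm) begins 54 mm behind the grasp point. The pads swing forward as they close: fully open they stand 13 mm farther back than shut.
Start: joints at [-1.05, 0.385, 0.008, 0, -1.194, -0.259], TCP at [161.779, -603.678, 231.312] pointing down, gripper open.
Joint ranges: [-3.14, 3.14], [-1.21, 2.06], [-1.07, 1.41], [-3.16, 2.05], [-2.99, -0.16], [-3.1, 3.1]. Speed limits (rad/s): [2.79, 2.79, 3.14, 3.14, 3.14, 3.14].

INTERFACE

Orientations are given as a unit quaternion [x, y, z, w].
In Python, from bench import arm gives the robot as it stands.
- The arm moves only by the tool move_arm, never from a script. Its argument "moves" is a list of rows, each an object with "gripper": the gripper's target within -1 to 1 (fully open at 1, half-way at 0, shut at -1); "xyz": the shift along the tool's x, y, z in cm, a list of three; "angular": the turn, a rotation vector about the tool's x, y, z in rad, a list of three. In form: [{"gripper": gripper, "xyz": [dx, dy, dz], "angular": [wx, wy, wz]}, ...]. A call has 1 to 10 rows; each row is the pose to reach, as a shift and turn from the pose commanded when the call began, along the tool's axes at that moment; what a row does not reach only later rows make up. A row lasts 1/8 s, in which the tool goes at most 62.5 mm and 10.7 degrees, less where a joint would pass 70% of its speed; a pose out of reach is approached as far as the arm can. A call with a gripper value outside its range is refused whole. The fingers move at their own pace and stop on an object; the grip force is fixed at half the most. Time passes only in rows, so rows that repeat a pose let the fingers close. It gives the time, the measured TCP pose, the force and the opening at its end, in the units of the state.
- arm.read_state(): the state, without advancing time (a new reading comes with each control period).
- arm.get_image(name): name is "scene" or "side" or "wrist"; returns (picture, depth): 384x512x3 uint8, blue, green, red; 384x512 float32, mm along the optical axis (not along the pixel's ray), 0 where there is no reading.
- arm.get_calibration(name): a dict with "camera_matrix" (3x3 intrinsics, pixels), "k1" (the pictures are not rectified: a ray, as slopes to the right and down, at radius r is drawn at 1 + k1 r^2 times it, then the intrinsics apply), "R" (3x3) and "t" (3): a world point X has camera coordinates R X + t. Camera axes: x right, y down, z forward; pixel columns grow to the right and rows downward; lengths in mm; the calibration is good to about 2 mm. A picture is of the moment at which its call begins: read the wrist's pose just before it. get_calibration takes no time and is no camera call; for the wrist camera it gives the pose at the moment of the call.
- arm.job_done(): hands the job in, once; it reports no verdict.
The state is a dict: "clock": time; "joints": joint angles; "joint_vel": joint speeds; "joint_efforts": joint torques, N m; "position": TCP position; "ee_rot": TCP orientation; "contact_force": force on the tool from outside, world axes, zero at the start; "wrist_torque": the same for the moment, N m; "gripper_width": finger opening in mm.
Only numpy, scipy, OpenCV 4.12 (cv2) and the standard library are available. Lean on these libraries where they do the work, as an engineer would, in place of code of your own. Each camera call takes 0.05 s, during which the arm holds its last target. There are 200 camera calls.

## Working session

There is one attempt and no reset: what is moved stays moved. The work goes in short steps, Python scripts to look and compute and a tool call to move; the robot and the scene stay as the last step left them, time stands still between calls to the robot, and variables do not carry over. Pictures are saved under pics/ and viewed, about 8 in all and at most 12, crops included, and the job is handed in when it is done.

Besides the shell and the picture viewer there is one more tool, called after ">>>" by a JSON object that holds its "op" and its "data". move_arm: Moves the arm, as the interface text tells. Its arguments: {"type":"object","properties":{"moves":{"type":"array","items":{"type":"object","properties":{"gripper":{"type":"number"},"xyz":{"type":"array","items":{"type":"number"}},"angular":{"type":"array","items":{"type":"number"}}}}}},"required":["moves"]}

```bash
mkdir -p pics && python3 - <<'E'
from bench import arm
import cv2,numpy as np
s=arm.read_state();print(s['position'],s['ee_rot'],s['clock'],s['gripper_width'])
a=[]
for n in('scene','side'):
    p,d=arm.get_image(n);cv2.imwrite(f'pics/{n}0.png',p);np.save(f'pics/{n}0.npy',d);a.append(p)
    c=arm.get_calibration(n);print(n,c)
E
```

```text
[ 161.626786   -603.12964722  230.20897696] [-1.30439298e-01  9.91455699e-01  1.07362839e-03 -1.83174881e-04] 0.0 85.34645593679205
scene {'camera_matrix': array([[495.19829818,   0.        , 255.35323428],
       [  0.        , 495.19829818, 190.2907865 ],
       [  0.        ,   0.        ,   1.        ]]), 'k1': -0.017638006711778516, 'R': array([[-0.42687578,  0.90415074, -0.01698552],
       [ 0.62373534,  0.28077972, -0.72946349],
       [-0.65477576, -0.32198477, -0.68380883]]), 't': array([ 265.56946086, -302.25779499, 1239.82227321])}
side {'camera_matrix': array([[397.87154677,   0.        , 261.60995863],
       [  0.        , 397.87154677, 188.05264625],
       [  0.        ,   0.        ,   1.        ]]), 'k1': -0.08445271156519014, 'R': array([[-0.99992345,  0.01059812, -0.00638512],
       [ 0.01217863,  0.75193799, -0.65912133],
       [-0.00218423, -0.65914864, -0.75200951]]), 't': array([557.15491953,  43.22423911, 834.04290053])}
```

View pics/scene0.png

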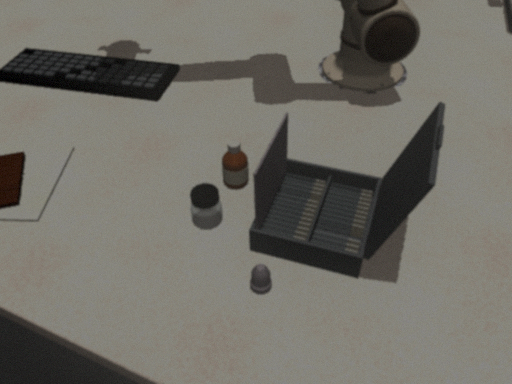

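View pics/side0.png

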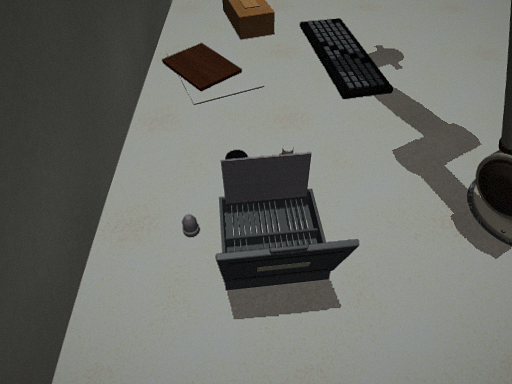

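Scene view: bottle at about (235,165), jar (206,205), objective (260,280). The case's rim corners are at (252,235), (361,262) and (290,160). The flap's free edge runs (287,118)–(255,175) and the cover's (443,105)–(433,183). The side view shows the cover's outer face.

```bash
cat > h.py <<'E'
import numpy as np,cv2
from bench import arm
def rays(n,uv,c=None):
    c=c or arm.get_calibration(n);uv=np.array(uv,float).reshape(-1,1,2)
    s=cv2.undistortPoints(uv,c['camera_matrix'],np.array([c['k1'],0,0,0.]))[:,0]
    return c,np.c_[s,np.ones(len(s))]
def pts(n,uv,d,c=None):
    c,r=rays(n,uv,c);return (r*np.array(d)[:,None]-c['t'])@c['R']
def onz(n,uv,z,c=None):
    c,r=rays(n,uv,c);C=-c['t']@c['R'];w=r@c['R'];return C+w*((z-C[2])/w[:,2])[:,None]
def poly(n,d,P):
    m=np.zeros(d.shape,np.uint8);cv2.fillPoly(m,[np.array(P,np.int32)],1);v,u=np.nonzero(m&(d>0))
    return pts(n,np.c_[u,v],d[v,u])
def plane(X):
    o=np.median(X,0)
    for _ in range(4):
        m=X.mean(0);n=np.linalg.svd(X-m,full_matrices=False)[2][2];r=(X-m)@n;X=X[abs(r)<max(2.5*np.median(abs(r)),1)]
    return n*np.sign(n[np.argmax(abs(n))]),m,r.std()
E
python3 - <<'E'
from h import *
np.set_printoptions(precision=3,suppress=True)
d=np.load('pics/scene0.npy');e=np.load('pics/side0.npy')
print('flap',*plane(poly('scene',d,[(285,127),(285,160),(262,205),(258,215),(258,180)])))
print('flap side',*plane(poly('side',e,[(226,165),(305,158),(304,190),(228,197)])))
print('cover in',*plane(poly('scene',d,[(435,118),(428,180),(373,240),(384,185)])))
print('cover out',*plane(poly('side',e,[(224,262),(350,246),(335,260),(230,280)])))
print('rim z50',onz('scene',[(252,231),(361,258),(288,160),(380,178)],50))
print('bottom',onz('scene',[(251,251),(359,276)],0))
print('case corner side cam rim z50', onz('side',[(219,196),(312,191)],50))
X=poly('scene',d,[(265,90),(300,90),(300,120),(245,230),(240,180)]);X=X[X[:,2]>70];print('flap top z',np.percentile(X[:,2],[95,99,100]),X.min(0),X.max(0))
X=poly('scene',d,[(445,95),(448,130),(436,190),(370,255),(385,180)]);X=X[(X[:,2]>60)];print('cover',np.percentile(X[:,2],[95,99,100]),X.min(0),X.max(0), X[X[:,2]>200].mean(0))
for nm,P in dict(bottle=[(226,140),(246,140),(248,188),(222,188)],jar=[(190,182),(220,182),(222,228),(190,228)],obj=[(250,263),(270,263),(272,293),(250,293)]).items():
    X=poly('scene',d,P);X=X[X[:,2]>12];t=np.percentile(X[:,2],97);print(nm,t,X[X[:,2]>t-8].mean(0),X.min(0),X.max(0))
E
```

```text
flap [-0.104  0.995  0.009] [555.234  -0.182 105.903] 0.31755974048680663
flap side [-0.103  0.995  0.007] [548.506  -1.873 103.619] 0.6184158138858228
cover in [-0.1    0.941 -0.324] [546.975 205.65  151.55 ] 0.4247074487686322
cover out [-0.097  0.94  -0.328] [532.162 215.761 158.048] 0.26541588999660315
rim z50 [[643.804   5.315  50.   ]
 [625.524 177.122  50.   ]
 [458.471 -10.06   50.   ]
 [438.184 156.14   50.   ]]
bottom [[644.161   2.457   0.   ]
 [619.799 178.868   0.   ]]
case corner side cam rim z50 [[642.287  -2.867  50.   ]
 [454.757 -13.089  50.   ]]
flap top z [159.931 160.902 161.564] [465.471 -12.154  86.134] [633.205   8.288 161.564]
cover [220.99  228.281 230.619] [430.67  167.868  61.698] [626.198 244.793 230.619] [542.015 229.292 215.947]
bottle 92.96005529427043 [505.257 -96.256  91.183] [ 485.086 -117.704   12.016] [528.944 -72.757  95.08 ]
jar 67.11772371232526 [614.182 -96.717  65.225] [ 585.738 -123.017   12.086] [639.508 -70.452  68.796]
obj 49.11878680126448 [704.778  48.037  45.884] [690.058  30.383  12.032] [719.198  62.548  50.448]
```

Case centre is at about (542,79) with yaw 0.103. The flap is at about 1.57 and the cover at about 1.90, and the sizes check out. I'll shut the gripper, line it up with the case and go to the outside of the flap.

>>> {"op": "move_arm", "data": {"moves": [{"gripper":-1,"xyz":[-5.2,4.4,0],"angular":[0,0,0.05]},{"gripper":-1,"xyz":[-10.5,8.8,0],"angular":[0,0,0.1]},{"gripper":-1,"xyz":[-15.7,13.1,0],"angular":[0,0,0.158]},{"gripper":-1,"xyz":[-21,17.5,0],"angular":[0,0,0.158]},{"gripper":-1,"xyz":[-26.2,21.8,0],"angular":[0,0,0.158]},{"gripper":-1,"xyz":[-31.5,26.2,0],"angular":[0,0,0.158]},{"gripper":-1,"xyz":[-36.7,30.6,0],"angular":[0,0,0.158]},{"gripper":-1,"xyz":[-42,35,0],"angular":[0,0,0.158]},{"gripper":-1,"xyz":[-42,35,0],"angular":[0,0,0.158]},{"gripper":-1,"xyz":[-42,35,0],"angular":[0,0,0.158]}]}}

```text
clock: 1.35
position: [478.2, -154.6, 230.8]
ee_rot: [-0.054, 0.999, 0.0, -0.0]
contact_force: [0.0, -0.6, -0.5]
gripper_width: 0.2
```

```bash
cat >> h.py <<'E'
PSI=.103;CX=np.array([np.cos(PSI),np.sin(PSI),0]);CY=np.array([-np.sin(PSI),np.cos(PSI),0]);CZ=np.array([0,0,1.])
C0=np.array([542.4,78.9,0])
def case(X): return (np.asarray(X)-C0)@np.c_[CX,CY,CZ]
def st():
    from scipy.spatial.transform import Rotation as R
    s=arm.read_state();T=R.from_quat(s['ee_rot']).as_matrix()
    print('t',round(s['clock'],2),'uvz',case(s['position']).round(1),'F',s['contact_force'].round(1) if hasattr(s['contact_force'],'round') else s['contact_force'],'w',round(s['gripper_width'],1),'toolaxes in case\n',(T.T@np.c_[CX,CY,CZ]).round(3))
def todo(u,v,z):
    from scipy.spatial.transform import Rotation as R
    s=arm.read_state();T=R.from_quat(s['ee_rot']).as_matrix()
    print('shift cm',((C0+u*CX+v*CY+z*CZ-s['position'])@T/10).round(2))
E
python3 -c "
from h import *
st();todo(0,-130,200)"
```

```text
t 1.35 uvz [ -87.9 -225.6  230.8] F [ 0.  -0.6 -0.5] w 0.2 toolaxes in case
 [[-1.    -0.005  0.001]
 [-0.005  1.     0.   ]
 [-0.001  0.    -1.   ]]
shift cm [-8.84  9.51  3.07]
```

>>> {"op": "move_arm", "data": {"moves": [{"gripper":-1,"xyz":[-5,5,2],"angular":[0,0,0]},{"gripper":-1,"xyz":[-8.8,9,4],"angular":[0,0,0]},{"gripper":-1,"xyz":[-8.8,9.8,8],"angular":[0,0,0]},{"gripper":-1,"xyz":[-8.8,9.8,9.7],"angular":[0,0,0]},{"gripper":-1,"xyz":[-8.8,9.8,9.7],"angular":[0,0,0]}]}}

```text
clock: 1.98
position: [552.8, -51.1, 132.5]
ee_rot: [-0.051, 0.999, -0.0, -0.002]
contact_force: [0.3, -0.6, -0.5]
gripper_width: 0.3
```

```bash
python3 - <<'E'
from h import *
st();c=case(arm.read_state()['position'])
for a in np.arange(1.5,-.01,-.1):
    print(round(a,2),round((-80+95*np.cos(a)-4*np.sin(a)-14.5-c[1])/10,2),round((c[2]-(39+95*np.sin(a)+4*np.cos(a)))/10,2))
p,d=arm.get_image('side');cv2.imwrite('pics/s1.png',p)
E
```

```text
t 1.98 uvz [  -3.1 -130.3  132.5] F [ 0.3 -0.6 -0.5] w 0.3 toolaxes in case
 [[-1.    -0.     0.005]
 [-0.     1.    -0.   ]
 [-0.005 -0.    -1.   ]]
1.5 3.86 -0.15
1.4 4.81 -0.08
1.3 5.74 0.09
1.2 6.65 0.36
1.1 7.54 0.71
1.0 8.38 1.14
0.9 9.18 1.66
0.8 9.92 2.26
0.7 10.59 2.93
0.6 11.2 3.66
0.5 11.73 4.45
0.4 12.18 5.29
0.3 12.54 6.17
0.2 12.82 7.08
0.1 13.0 8.01
-0.0 13.08 8.95
```

View pics/s1.png

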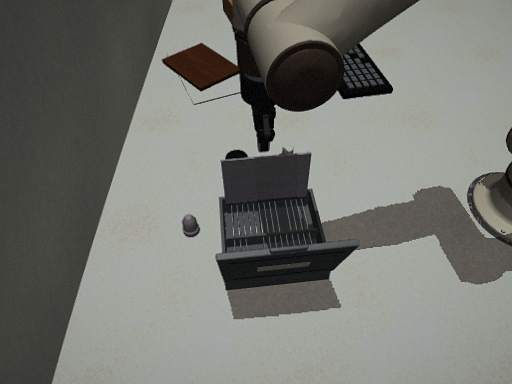

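The fingertips hang behind the flap at about (264,150), clear of the bottle and the jar. I'll push along the arc.

>>> {"op": "move_arm", "data": {"moves": [{"gripper":-1,"xyz":[0,2.5,0],"angular":[0,0,0]},{"gripper":-1,"xyz":[0,3.9,-0.1],"angular":[0,0,0]},{"gripper":-1,"xyz":[0,4.8,-0.1],"angular":[0,0,0]},{"gripper":-1,"xyz":[0,5.7,0.1],"angular":[0,0,0]},{"gripper":-1,"xyz":[0,6.7,0.4],"angular":[0,0,0]},{"gripper":-1,"xyz":[0,7.5,0.7],"angular":[0,0,0]},{"gripper":-1,"xyz":[0,8.4,1.1],"angular":[0,0,0]},{"gripper":-1,"xyz":[0,9.2,1.7],"angular":[0,0,0]},{"gripper":-1,"xyz":[0,9.9,2.3],"angular":[0,0,0]},{"gripper":-1,"xyz":[0,9.9,2.3],"angular":[0,0,0]}]}}

```text
clock: 3.28
position: [543.4, 48.6, 110.4]
ee_rot: [-0.052, 0.999, -0.0, -0.001]
contact_force: [0.6, -0.7, -0.5]
gripper_width: 0.3
```

```bash
python3 - <<'E'
from h import *
st()
p,d=arm.get_image('scene');cv2.imwrite('pics/c2.png',p)
E
```

```text
t 3.27 uvz [ -2.2 -30.3 110.4] F [ 0.6 -0.7 -0.5] w 0.3 toolaxes in case
 [[-1.    -0.001  0.002]
 [-0.001  1.    -0.   ]
 [-0.002 -0.    -1.   ]]
```

View pics/c2.png

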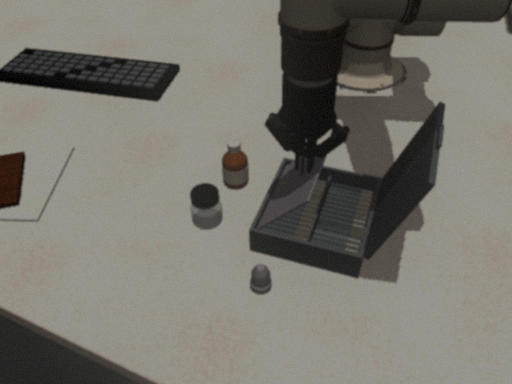

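The flap is about halfway over, with the tips resting on its outer face. I'll continue to flat.

>>> {"op": "move_arm", "data": {"moves": [{"gripper":-1,"xyz":[0,0.7,0.7],"angular":[0,0,0]},{"gripper":-1,"xyz":[0,1.3,1.4],"angular":[0,0,0]},{"gripper":-1,"xyz":[0,1.8,2.2],"angular":[0,0,0]},{"gripper":-1,"xyz":[0,2.3,3.0],"angular":[0,0,0]},{"gripper":-1,"xyz":[0,2.6,3.9],"angular":[0,0,0]},{"gripper":-1,"xyz":[0,2.9,4.8],"angular":[0,0,0]},{"gripper":-1,"xyz":[0,3.1,5.7],"angular":[0,0,0]},{"gripper":-1,"xyz":[0,3.2,6.4],"angular":[0,0,0]},{"gripper":-1,"xyz":[0,3.2,6.7],"angular":[0,0,0]},{"gripper":-1,"xyz":[0,3.2,6.7],"angular":[0,0,0]}]}}

```text
clock: 4.58
position: [540.4, 79.8, 44.0]
ee_rot: [-0.052, 0.999, -0.0, -0.0]
contact_force: [0.5, -0.1, 0.3]
gripper_width: -0.0
```

```bash
python3 - <<'E'
from h import *
st()
d=arm.get_image('scene')[1]
X=poly('scene',d,[(230,120),(380,120),(380,270),(230,270)]);c=case(X)
for u0 in(-70,-40,40,65):
  for v0 in (-40,0,30):
    m=(abs(c[:,0]-u0)<12)&(abs(c[:,1]-v0)<8)&(c[:,2]<100);print(u0,v0,m.sum(),np.median(c[m,2]).round(1) if m.any() else None)
E
```

```text
t 4.58 uvz [-1.8  1.1 44. ] F [ 0.5 -0.1  0.3] w -0.0 toolaxes in case
 [[-1.    -0.001  0.001]
 [-0.001  1.    -0.   ]
 [-0.001 -0.    -1.   ]]
-70 -40 0 None
-70 0 4 44.1
-70 30 0 None
-40 -40 48 43.9
-40 0 0 None
-40 30 59 44.0
40 -40 103 43.8
40 0 107 44.1
40 30 111 44.2
65 -40 114 44.0
65 0 111 44.0
65 30 120 44.1
```

Flap height is uniform at 44 mm. I'll press 2 mm more to make sure it is down, then lift.

>>> {"op": "move_arm", "data": {"moves": [{"gripper":-1,"xyz":[0,0,0.2],"angular":[0,0,0]},{"gripper":-1,"xyz":[0,0,0.3],"angular":[0,0,0]},{"gripper":-1,"xyz":[0,0,0.3],"angular":[0,0,0]}]}}

```text
clock: 5.0
position: [541.0, 80.0, 43.0]
ee_rot: [-0.052, 0.999, -0.0, 0.001]
contact_force: [-2.9, -0.1, 8.9]
gripper_width: -0.1
```

>>> {"op": "move_arm", "data": {"moves": [{"gripper":-1,"xyz":[0,-1,-6],"angular":[0,0,0]},{"gripper":-1,"xyz":[0,-1,-12],"angular":[0,0,0]},{"gripper":-1,"xyz":[0,-1,-18],"angular":[0,0,0]},{"gripper":-1,"xyz":[0,-1,-24],"angular":[0,0,0]},{"gripper":-1,"xyz":[0,-1,-25],"angular":[0,0,0]},{"gripper":-1,"xyz":[0,-1,-25],"angular":[0,0,0]}]}}

```text
clock: 5.75
position: [541.5, 70.1, 291.7]
ee_rot: [-0.052, 0.999, 0.001, 0.001]
contact_force: [-0.4, 0.1, -0.1]
gripper_width: -0.1
```

```bash
python3 - <<'E'
from h import *
st()
p,d=arm.get_image('scene');cv2.imwrite('pics/c3.png',p)
X=poly('scene',d,[(230,120),(380,120),(380,270),(230,270)]);c=case(X)
for u0 in(-60,40,65):
  for v0 in (-40,0,30):
    m=(abs(c[:,0]-u0)<12)&(abs(c[:,1]-v0)<8)&(c[:,2]<100);print(u0,v0,m.sum(),np.median(c[m,2]).round(1) if m.any() else None)
n,m,r=plane(poly('scene',d,[(435,118),(428,180),(373,240),(384,185)]));print(n,m,r)
E
```

```text
t 5.75 uvz [ -1.8  -8.7 291.7] F [-0.4  0.1 -0.1] w -0.1 toolaxes in case
 [[-1.    -0.    -0.001]
 [-0.     1.     0.001]
 [ 0.001  0.001 -1.   ]]
-60 -40 79 43.7
-60 0 86 43.8
-60 30 84 43.9
40 -40 101 44.0
40 0 106 43.7
40 30 108 43.6
65 -40 112 43.7
65 0 114 43.8
65 30 116 43.9
[-0.10037749  0.94061838 -0.32428601] [547.17920492 205.50246759 151.05871196] 0.43569100135102773
```

View pics/c3.png

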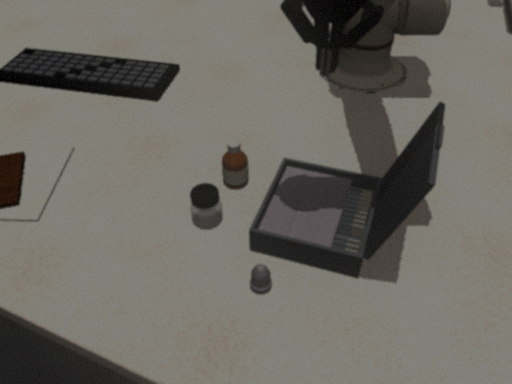

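The flap is flat in c3 and the cover is still at 1.90, with everything else standing. Next I'll go over the cover to its outer side.

>>> {"op": "move_arm", "data": {"moves": [{"gripper":-1,"xyz":[0,6,0],"angular":[0,0,0]},{"gripper":-1,"xyz":[0,12,0],"angular":[0,0,0]},{"gripper":-1,"xyz":[0,18,0],"angular":[0,0,0]},{"gripper":-1,"xyz":[0,21,0],"angular":[0,0,0]},{"gripper":-1,"xyz":[0,21,3],"angular":[0,0,0]},{"gripper":-1,"xyz":[0,21,7],"angular":[0,0,0]},{"gripper":-1,"xyz":[0,21,10],"angular":[0,0,0]},{"gripper":-1,"xyz":[0,21,10],"angular":[0,0,0]}]}}

```text
clock: 6.8
position: [517.8, 277.2, 186.6]
ee_rot: [-0.052, 0.999, -0.003, -0.004]
contact_force: [0.1, 0.1, 0.8]
gripper_width: 0.1
```

```bash
python3 - <<'E'
from h import *
st();c=case(arm.read_state()['position'])
r=140
for a in np.arange(1.5,-.01,-.1):
    print(round(a,2),round(( 90-r*np.cos(a)+10*np.sin(a)+14.5-c[1])/10,2),round((c[2]-(50.5+r*np.sin(a)+10*np.cos(a)))/10,2))
p,d=arm.get_image('side');cv2.imwrite('pics/s3.png',p)
E
```

```text
t 6.8 uvz [ -4.1 199.8 186.6] F [0.1 0.1 0.8] w 0.1 toolaxes in case
 [[-1.    -0.     0.009]
 [-0.     1.    -0.006]
 [-0.009 -0.006 -1.   ]]
1.5 -9.52 -0.43
1.4 -10.92 -0.36
1.3 -12.31 -0.15
1.2 -13.67 0.2
1.1 -14.99 0.68
1.0 -16.25 1.29
0.9 -17.45 2.02
0.8 -18.56 2.87
0.7 -19.59 3.82
0.6 -20.52 4.88
0.5 -21.33 6.02
0.4 -22.03 7.23
0.3 -22.61 8.51
0.2 -23.05 9.85
0.1 -23.36 11.21
-0.0 -23.53 12.61
```

View pics/s3.png

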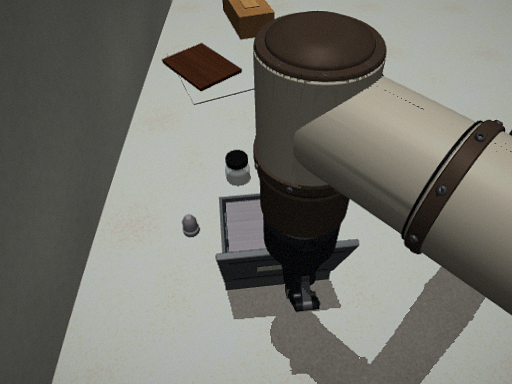

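The fingers are outside the cover, with the tips at about (303,300). I'll start the push.

>>> {"op": "move_arm", "data": {"moves": [{"gripper":-1,"xyz":[0,-1.5,0],"angular":[0,0,0]},{"gripper":-1,"xyz":[0,-2.8,-0.2],"angular":[0,0,0]},{"gripper":-1,"xyz":[0,-4.1,-0.4],"angular":[0,0,0]},{"gripper":-1,"xyz":[0,-5.4,-0.4],"angular":[0,0,0]},{"gripper":-1,"xyz":[0,-6.8,-0.4],"angular":[0,0,0]},{"gripper":-1,"xyz":[0,-8.2,-0.4],"angular":[0,0,0]},{"gripper":-1,"xyz":[0,-9.5,-0.4],"angular":[0,0,0]},{"gripper":-1,"xyz":[0,-10.9,-0.4],"angular":[0,0,0]},{"gripper":-1,"xyz":[0,-12.3,-0.1],"angular":[0,0,0]},{"gripper":-1,"xyz":[0,-12.3,-0.1],"angular":[0,0,0]}]}}

```text
clock: 8.1
position: [533.0, 155.0, 193.0]
ee_rot: [-0.051, 0.999, -0.0, 0.0]
contact_force: [0.4, -0.5, 2.9]
gripper_width: -0.0
```

```bash
python3 - <<'E'
from h import *
st();c=case(arm.read_state()['position'])
r=140
for a in np.arange(1.2,-.01,-.1):
    print(round(a,2),round(( 90-r*np.cos(a)+10*np.sin(a)+14.5-c[1])/10,2),round((c[2]-(50.5+r*np.sin(a)+10*np.cos(a)))/10,2))
p,d=arm.get_image('scene');cv2.imwrite('pics/c4.png',p)
E
```

```text
t 8.1 uvz [ -1.5  76.6 193. ] F [ 0.4 -0.5  2.9] w -0.0 toolaxes in case
 [[-1.     0.001 -0.001]
 [ 0.001  1.    -0.001]
 [ 0.001 -0.001 -1.   ]]
1.2 -1.35 0.84
1.1 -2.67 1.32
1.0 -3.93 1.93
0.9 -5.13 2.66
0.8 -6.25 3.51
0.7 -7.27 4.47
0.6 -8.2 5.52
0.5 -9.02 6.66
0.4 -9.72 7.88
0.3 -10.29 9.16
0.2 -10.73 10.49
0.1 -11.04 11.86
-0.0 -11.21 13.25
```

View pics/c4.png

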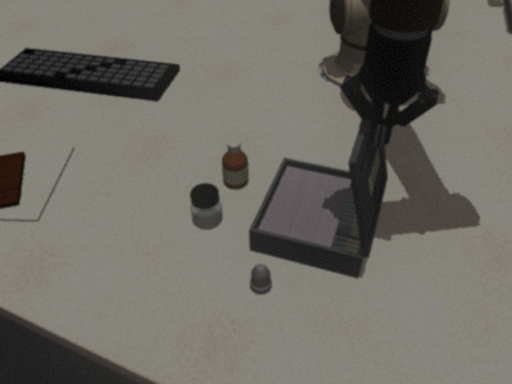

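The cover is tipped past upright (about 1.3) and the flap is still flat. Continuing.

>>> {"op": "move_arm", "data": {"moves": [{"gripper":-1,"xyz":[0,-1.3,0.7],"angular":[0,0,0]},{"gripper":-1,"xyz":[0,-2.7,1.3],"angular":[0,0,0]},{"gripper":-1,"xyz":[0,-3.9,1.9],"angular":[0,0,0]},{"gripper":-1,"xyz":[0,-5.1,2.7],"angular":[0,0,0]},{"gripper":-1,"xyz":[0,-6.2,3.5],"angular":[0,0,0]},{"gripper":-1,"xyz":[0,-7.3,4.5],"angular":[0,0,0]},{"gripper":-1,"xyz":[0,-8.2,5.5],"angular":[0,0,0]},{"gripper":-1,"xyz":[0,-9.0,6.6],"angular":[0,0,0]},{"gripper":-1,"xyz":[0,-9.7,7.9],"angular":[0,0,0]},{"gripper":-1,"xyz":[0,-9.7,7.9],"angular":[0,0,0]}]}}

```text
clock: 9.4
position: [541.5, 59.3, 111.5]
ee_rot: [-0.051, 0.999, -0.0, -0.002]
contact_force: [-0.3, 0.3, -0.5]
gripper_width: -0.0
```

```bash
python3 - <<'E'
from h import *
st();todo(0,-36,60.5)
E
```

```text
t 9.4 uvz [ -2.9 -19.4 111.5] F [-0.3  0.3 -0.5] w -0.0 toolaxes in case
 [[-1.     0.     0.004]
 [ 0.     1.    -0.001]
 [-0.004 -0.001 -1.   ]]
shift cm [-0.31 -1.65  5.1 ]
```

>>> {"op": "move_arm", "data": {"moves": [{"gripper":-1,"xyz":[0,-0.6,1.0],"angular":[0,0,0]},{"gripper":-1,"xyz":[0,-1.0,2.0],"angular":[0,0,0]},{"gripper":-1,"xyz":[0,-1.3,3.0],"angular":[0,0,0]},{"gripper":-1,"xyz":[0,-1.5,4.0],"angular":[0,0,0]},{"gripper":-1,"xyz":[0,-1.6,4.8],"angular":[0,0,0]},{"gripper":-1,"xyz":[0,-1.6,5.1],"angular":[0,0,0]},{"gripper":-1,"xyz":[0,-1.6,5.3],"angular":[0,0,0]},{"gripper":-1,"xyz":[0,-1.6,5.4],"angular":[0,0,0]},{"gripper":-1,"xyz":[0,-1.6,5.4],"angular":[0,0,0]}]}}

```text
clock: 10.52
position: [543.9, 43.9, 60.6]
ee_rot: [-0.052, 0.999, -0.0, -0.0]
contact_force: [-3.7, -0.4, 8.5]
gripper_width: 0.2
```

```bash
python3 -c "
from h import *
st()"
```

```text
t 10.53 uvz [ -2.1 -34.9  60.6] F [-3.7 -0.4  8.5] w 0.2 toolaxes in case
 [[-1.    -0.001  0.001]
 [-0.001  1.    -0.001]
 [-0.001 -0.001 -1.   ]]
```

Pressing gives 8.5 N at z = 60.6, which is the expected height of the shut cover. I'll lift off and check.

>>> {"op": "move_arm", "data": {"moves": [{"gripper":-1,"xyz":[0,0,0.1],"angular":[0,0,0]},{"gripper":-1,"xyz":[0,0,0.1],"angular":[0,0,0]},{"gripper":-1,"xyz":[0,0,-6],"angular":[0,0,0]},{"gripper":-1,"xyz":[0,0,-12],"angular":[0,0,0]},{"gripper":-1,"xyz":[0,0,-18],"angular":[0,0,0]},{"gripper":-1,"xyz":[0,0,-22],"angular":[0,0,0]},{"gripper":-1,"xyz":[0,0,-22],"angular":[0,0,0]},{"gripper":-1,"xyz":[0,0,-22],"angular":[0,0,0]}]}}

```text
clock: 11.52
position: [543.6, 44.3, 278.4]
ee_rot: [-0.052, 0.999, 0.0, -0.001]
contact_force: [-1.0, 0.0, -1.0]
gripper_width: 0.3
```

```bash
python3 - <<'E'
from h import *
st()
p,d=arm.get_image('scene');cv2.imwrite('pics/c5.png',p)
X=poly('scene',d,[(230,120),(390,120),(390,270),(230,270)]);c=case(X)
for v0 in (-80,-40,0,40,75):
    m=(abs(c[:,0]-40)<30)&(abs(c[:,1]-v0)<6)&(c[:,2]<120);print(v0,m.sum(),np.median(c[m,2]).round(1))
for nm,P in dict(bottle=[(226,140),(246,140),(248,188),(222,188)],jar=[(190,182),(220,182),(222,228),(190,228)],obj=[(250,263),(270,263),(272,293),(250,293)]).items():
    X=poly('scene',d,P);X=X[X[:,2]>12];t=np.percentile(X[:,2],97);print(nm,t,X[X[:,2]>t-8].mean(0))
E
```

```text
t 11.53 uvz [ -2.3 -34.6 278.4] F [-1.  0. -1.] w 0.3 toolaxes in case
 [[-1.    -0.001  0.002]
 [-0.001  1.     0.   ]
 [-0.002  0.    -1.   ]]
-80 189 61.2
-40 198 61.2
0 209 61.5
40 211 61.3
75 221 61.4
bottle 93.11735772921516 [505.44720078 -96.00628004  91.19920031]
jar 67.16416264947607 [614.19425613 -96.73372914  65.18013194]
obj 49.0902864251999 [704.81253005  47.85847169  45.91136019]
```

View pics/c5.png

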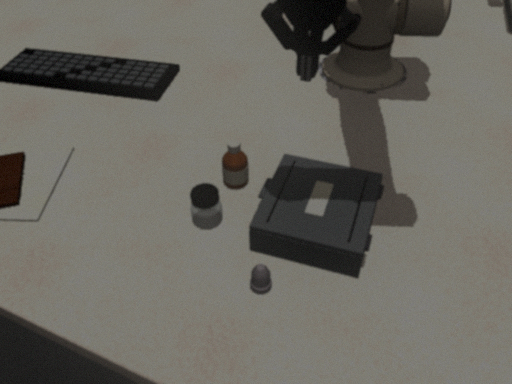

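The cover lies level at about 61 mm over its whole width, and the loose things have not moved. Handing in.

```bash
python3 -c "
from bench import arm
print(arm.job_done())"
```

```text
the job is handed in; nothing more can be done
None
```

The slide case is closed and the job is handed in at about 11.5 s. With the gripper shut, I pushed the flap flat, went over to the cover's outer side, and pushed the cover shut.

- **Flap:** it measured 43.6–44.0 mm high across its surface (43 mm expected when flat), while the cover was still at about 1.9 rad. I did not see it again once the cover was shut.
- **Cover:** its top measured 61.2–61.5 mm, level within 0.3 mm (60.5 mm expected when shut).
- **Bottle, objective and jar:** each was within 0.5 mm of where it stood.
- **Arm:** it was clear of everything, about 215 mm above the case, and the highest force I read was about 9 N.

No check failed. The measured heights run about 1 mm above the expected values, which is within the calibration's 2 mm.

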